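# Clamp the medal blank for engraving

### The job

Two identical hold-down clamps stand on the engraver's bench, both open. One of them has a round brass medal blank lying in its recess: press the rubber hand pad of that clamp's lever down until the pawl catches it and the lever stays down by itself, then take the hand away. Leave the empty clamp open and the blank lying in its recess.

Things in the scene. Friction and masses are not known exactly. Their poses are not given: they have to be found in the camera images.
- clamp_pad (a point): Centre of the top of the black rubber hand pad, 40 (x) by 44 mm (y), at the free end of the steel lever of the clamp to press. Axes: z out of the pad's top; x along the lever to its hinge; y across. Hinge axis: along y, 150 mm off along +x and 13 mm along -z. Height of this point above the bench: open 118 mm, latched 63, end stop 56. Moves in an arc about the hinge. Space above and in front is free.
- clamp_lever (a joint): Lever of that clamp: angle pressed down from open, rad. 0 = open, sprung up, sloping 20 degrees up from hinge to pad; 0.43 = end stop. A small steel pawl at the +y bar, 50 mm from the pad's centre towards the hinge, catches as the lever passes about 0.38 and then holds it there; let go sooner, it springs back to 0. Force at the pad: 1 N to start, 3 to 4 N past the pawl, then rising steeply at the end stop.
- blank_center (a point): Centre of the round brass medal blank, 48 mm across, 5 mm thick, 77 g, loose in the round recess (52 mm wide, rim 4 mm high) amid the dark steel base plate (190 x 110 x 18 mm, fixed to the bench) of the clamp to press, between the lever's two bars; about 20 mm above the bench. Another such blank, not wanted, lies on the bare bench.
- spare_lever (a joint): Lever of the other clamp, identical but with no blank in its recess; it must stay open. Angle pressed down from open, rad; 0 = open.

How it is judged:
At the end, for the whole second after the job is handed in: The lever of the clamp with the blank stays down by itself (more than 0.34 rad from open, at rest), the blank is within 8 mm of where it lay in its recess, and the empty clamp's lever is open (less than 0.1 rad) (value of joint clamp_lever above 0.34 rad and velocity of joint clamp_lever below 0.05 rad/s and distance of blank_center from where it was at the start of the episode below 0.008 m and value of joint spare_lever below 0.1 rad); the robot touches nothing.
It fails at once if the empty clamp's lever was pressed (value of joint spare_lever above 0.15 rad).
It also fails if it takes over 32 s, if anything falls off the work surface, if the arm or the gripper's body presses on something with over 40 N, if the wrist force passes 120 N, or if a joint passes its speed limit or range.

### The arm

A 6-joint arm with a two-finger parallel gripper is mounted at the origin on the work surface. World frame = base frame: x ahead of the robot, y to its left, z up, the work surface at z = 0. Lengths are in m, angles in rad, forces in N, time in s.
With the tool pointing down it reaches from about 0.425 to 0.95 m from the base axis. Payload 3.5 kg.
Tool frame: the origin (TCP) lies midway between the tips of the shut fingers; the grasp point (between the pads) lies grasp_offset behind it (grasp_offset is the distance from the TCP to the grasp point, in m); z points along the fingers, y is the direction in which the jaws open and shut (so a half turn about z gives the same grasp; the last joint's range is limited). The gripper opens to 85 mm and grips with 20 to 120 N. Pads are 22 mm wide; open, the fingers measure 114 mm over their backs; the gripper's body (76 mm by 85 mm) begins 54 mm behind the grasp point. The pads swing forward as they close: fully open they stand 13 mm farther back than shut.
Start: joints at [-1.283, 0.286, 1.577, -0, 1.279, -0.15], TCP at [0.286, -0.611, 0.231] pointing down, gripper open.
Joint ranges: [-2.77, 2.77], [-0.9, 2.22], [0.21, 2.48], [-1.53, 4.67], [0.24, 2.81], [-2.84, 2.84]. Speed limits (rad/s): [2.79, 2.79, 3.14, 3.14, 3.14, 3.14].

### API

Orientations are given as a unit quaternion [x, y, z, w].
In Python, from plant import * gives the robot as it stands.
- The arm moves only by the tool jog_arm, never from a script. Its argument "targets" is text: rows parted by semicolons, each of 7 numbers parted by spaces: the shift along the world's x, y, z in mm, then the turn, a rotation vector about the world's x, y, z in degrees, then the gripper's target within -1 to 1 (fully open at 1, half-way at 0, shut at -1). A call has 1 to 10 rows; each row shifts and turns the pose as measured when the row begins; what a row does not reach is not made up. A row lasts 1/12 s, in which the tool goes at most 41.7 mm and 7.16 degrees, less where a joint would pass 70% of its speed; a pose out of reach is approached as far as the arm can. A call with a gripper value outside its range is refused whole. The fingers move at their own pace and stop on an object; "force" is the grip in N (left out, the last holds). Time passes only in rows, so rows that do not move let the fingers close. It gives the time, the measured TCP pose, the force and the opening at its end, in the units of the state.
- get_state(): the state, without advancing time (a new reading comes with each control period).
- read_camera(name): name is "scene" or "top"; returns a dict with "pixels" (400x640x3 uint8, blue, green, red), "mtx" (3x3 intrinsics, pixels), "dist_coeffs" ([k1, k2, p1, p2, k3] as OpenCV has them; the pictures are not rectified), "world_from_camera" (4x4, takes a point from camera to world coordinates). Camera axes: x right, y up, looking along -z (the intrinsics and any distortion apply to the point x, -y, -z); pixel columns grow to the right and rows downward; lengths in m; the calibration is good to about 2 mm. A picture is of the moment at which its call begins. There is no depth.
- sign_off(): hands the job in, once; it reports no verdict.
Trained networks look in a picture, given as the dict that the camera call returned (one of the last four; its "shot" number tells which), for a name from the list of things; names that differ only in an ending like _2 or _b are one class to them, and where a whole thing is asked for, a point or a joint stands for the part that bears it (a point fixed in the world has none). Each returns a list of dicts, best first, with "p" (0 to 1); they miss things now and then, are a little off and sometimes report something else, mostly with a low value. They report only what shows in the picture. A call takes as long as a camera call.
- spot_in(target, picture): "uv" ([column, row] in pixels, amid what is visible of it).
- silhouettes(target, picture): "mask" (400x640 bool, what is visible of it) and "uv" ([column, row] in pixels, amid what is visible of it).
- mark_of(target, picture): "uv" ([column, row] in pixels: a listed point, or the origin of a listed thing).
The state is a dict: "time": time; "qpos": joint angles; "dq": joint speeds; "joint_efforts": joint torques, N m; "eef_pos": TCP position; "tcp_rot": TCP orientation; "contact_force": force on the tool from outside, world axes, zero at the start; "wrist_torque": the same for the moment, N m; "opening": opening from 0.0 (shut) to 1.0 (fully open).
Only numpy, scipy, OpenCV 4.12 (cv2) and the standard library are available. Lean on these libraries where they do the work, as an engineer would, in place of code of your own. Each camera call takes 0.05 s, during which the arm holds its last target.

## Working session

There is one attempt and no reset: what is moved stays moved. The work goes in short steps, Python scripts to look and compute and a tool call to move; the robot and the scene stay as the last step left them, time stands still between calls to the robot, and variables do not carry over. Pictures are saved under pics/ and viewed, and the job is handed in when it is done.

Besides the shell and the picture viewer there is one more tool, called after "Request:" as name(argument=value, ...) on one line, values as JSON. jog_arm: Moves the arm, as the interface text tells. Its arguments: {"type":"object","properties":{"targets":{"type":"string"},"force":{"type":"number"}},"required":["targets"]}

```bash
mkdir -p pics
cat > h.py <<'E'
from plant import *
import numpy as np, cv2
def ray(c,uv):
    p=cv2.undistortPoints(np.array([[uv]],float),np.array(c["mtx"]),np.array(c["dist_coeffs"]))[0,0]
    T=np.array(c["world_from_camera"]); d=T[:3,:3]@np.array([p[0],-p[1],-1]); return T[:3,3],d/np.linalg.norm(d)
def atz(c,uv,z):
    o,d=ray(c,uv); return o+d*(z-o[2])/d[2]
def tri(rs):
    A=0;b=0
    for o,d in rs:
        P=np.eye(3)-np.outer(d,d);A=A+P;b=b+P@o
    X=np.linalg.solve(A,b); return X,[np.linalg.norm((np.eye(3)-np.outer(d,d))@(X-o)) for o,d in rs]
E
python3 - <<'E'
from h import *
np.set_printoptions(precision=3,suppress=True)
print(get_state())
for n in ("scene","top"):
    c=read_camera(n); cv2.imwrite(f"pics/{n}0.png",c["pixels"])
    print(n,np.array(c["world_from_camera"])[:3,3])
    for t,z in (("clamp_pad",.118),("blank_center",.02),("spare_lever",.118)):
        for f in (spot_in,mark_of):
            try:
                for r in f(t,c)[:4]: print(t,f.__name__,np.array(r["uv"]),r["p"],atz(c,r["uv"],z))
            except Exception as e: print(t,f.__name__,e)
E
```

```text
{'time': 0.0, 'qpos': array([-1.283,  0.287,  1.578,  0.   ,  1.279, -0.15 ]), 'dq': array([-0.   , -0.001, -0.   , -0.001, -0.   , -0.   ]), 'joint_efforts': array([ -0.   , -40.598, -29.263,  -0.   ,   0.006,  -0.   ]), 'eef_pos': array([ 0.286, -0.611,  0.23 ]), 'tcp_rot': array([ 0.976,  0.217, -0.   , -0.001]), 'contact_force': array([-0.174,  0.154, -0.725]), 'wrist_torque': array([ 0.024,  0.003, -0.005]), 'opening': 0.9995846000066179}
scene [0.945 0.406 0.662]
clamp_pad call [383.3 272.6] 0.72 [0.655 0.167 0.118]
clamp_pad call [422.  253.3] 0.83 [0.571 0.174 0.118]
blank_center call [382.8 293.1] 0.49 [0.633 0.159 0.02 ]
blank_center call [385.6 289.1] 0.5 [0.623 0.156 0.02 ]
spare_lever call [277.7 168.7] 0.97 [ 0.676 -0.164  0.118]
spare_lever call it knows: blank_center, clamp_pad
top [ 0.554 -0.011  0.95 ]
clamp_pad call [213.9 205.8] 0.78 [0.627 0.16  0.118]
clamp_pad call [201.2 236.7] 0.97 [0.57  0.18  0.118]
blank_center call [223.6 207.1] 0.81 [0.634 0.161 0.02 ]
blank_center call [213.5 209.2] 0.53 [0.629 0.181 0.02 ]
blank_center call [226.9 209. ] 0.61 [0.63  0.154 0.02 ]
spare_lever call [414.8 197. ] 0.61 [ 0.655 -0.212  0.118]
spare_lever call it knows: blank_center, clamp_pad
```

View pics/scene0.png

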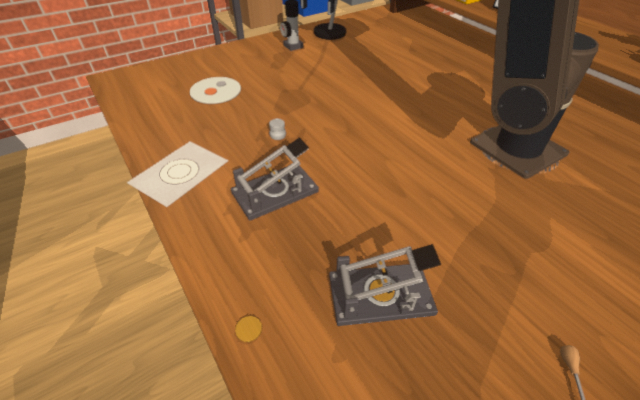

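View pics/top0.png

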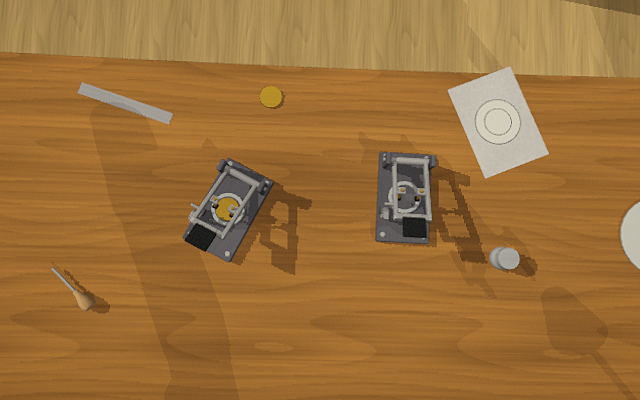

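The wanted clamp is the one with the brass disc in its recess: scene (382,290), top (228,209). Its black pad is at scene (426,257) and top (201,237). The empty clamp is at scene (275,180) and top (405,195). The loose blank on the bench is at scene (248,328) and top (271,97). Next I'll refine the pad position and the lever direction.

Run:
```python
from h import *
np.set_printoptions(precision=4,suppress=True)
cs={n:read_camera(n) for n in ("scene","top")}
rs=[]
for n,c in cs.items():
    img=c["pixels"]
    m=mark_of("clamp_pad",c)
    print(n,[(np.round(r["uv"],1),round(r["p"],2)) for r in m])
    rs.append(ray(c,m[0]["uv"]))
    # dark pad segmentation near mark
    u,v=m[0]["uv"]; dk=(img.max(2)<40).astype(np.uint8)
    k,l,st,ce=cv2.connectedComponentsWithStats(dk)
    for i in range(1,k):
        if st[i,4]>60 and np.hypot(*(ce[i]-m[0]["uv"]))<40: print(" dark",ce[i],st[i,4],atz(c,ce[i],.118), cv2.minAreaRect(np.argwhere(l==i)[:,::-1].astype(np.float32)))
    x,y=int(u),int(v); cr=img[max(0,y-75):y+75,max(0,x-100):x+100]
    cv2.imwrite(f"pics/{n}1.png",cv2.resize(cr,None,fx=4,fy=4,interpolation=cv2.INTER_CUBIC)); print(" crop origin",x-100,y-75)
print(tri(rs))
t=cs["top"]
q=[atz(t,p,.018) for p in ((229,159),(273,181),(231,262),(184,240))]
a=(q[0]+q[1])/2-(q[2]+q[3])/2; print(np.array(q),np.degrees(np.arctan2(a[1],a[0])),sum(q)/4)
```

```text
scene [(array([422.5, 256.6]), 0.89)]
 crop origin 322 181
top [(array([199.5, 234.7]), 0.8)]
 dark [200.2263 236.8601] 486 [0.5698 0.1819 0.118 ] ((200.14968872070312, 236.80889892578125), (24.50126838684082, 20.90987777709961), 28.610458374023438)
 crop origin 99 159
(array([0.575 , 0.1814, 0.1197]), [np.float64(0.002065625758748116), np.float64(0.0020656257587481097)])
[[0.7348 0.1548 0.018 ]
 [0.6916 0.0619 0.018 ]
 [0.5224 0.1404 0.018 ]
 [0.5645 0.2371 0.018 ]] -25.338477116486523 [0.6283 0.1485 0.018 ]
```

```bash
ls pics
```

```text
scene0.png
scene1.png
top0.png
top1.png
```

View pics/top1.png

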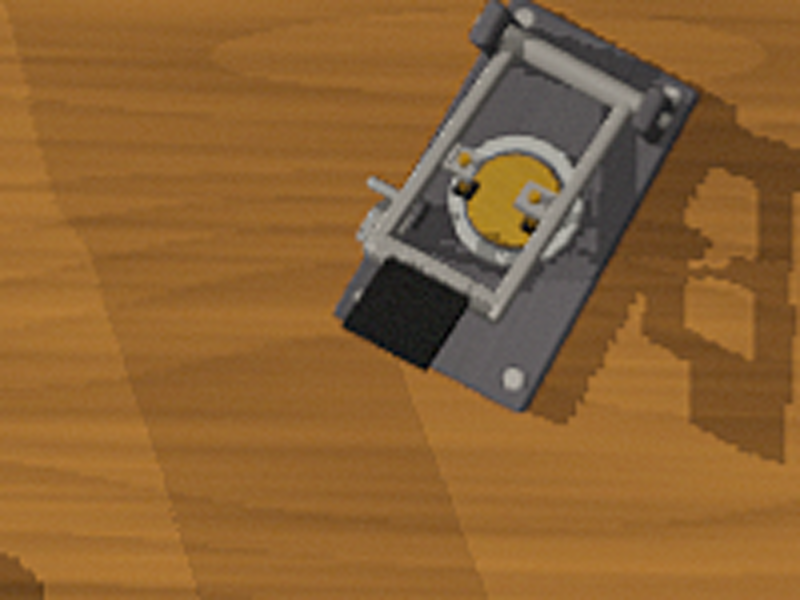

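The pad is at (0.570, 0.182, 0.118), and triangulation agrees (z 0.120). The lever points to its hinge at about -27° yaw. I'll fly over with the gripper shut, jaws aligned along the lever.

Request:
jog_arm(targets="12 36 0 0 0 2 -1;12 36 0 0 0 2 -1;12 36 0 0 0 2 -1;12 36 0 0 0 2 -1;12 36 0 0 0 2 -1;12 36 0 0 0 2 -1;12 36 0 0 0 2 -1;12 36 0 0 0 2 -1;12 36 0 0 0 2 -1;12 36 0 0 0 2 -1", force=40)

```text
time: 1.63
eef_pos: [0.4046, -0.2431, 0.2304]
tcp_rot: [0.923, 0.385, 0.001, 0.002]
contact_force: [1.0, 0.5, -0.7]
opening: 0.001
```

Request:
jog_arm(targets="14 36 0 0 0 2 -1;14 36 0 0 0 2 -1;14 36 0 0 0 2 -1;14 36 0 0 0 2 -1;14 36 0 0 0 2 -1;14 36 0 0 0 2 -1;14 36 0 0 0 2 -1;14 36 0 0 0 2 -1;14 36 0 0 0 2 -1;0 0 0 0 0 0 -1")

```text
time: 2.47
eef_pos: [0.5345, 0.1041, 0.2351]
tcp_rot: [0.846, 0.534, 0.007, 0.006]
contact_force: [-1.0, -0.1, 0.4]
opening: 0.002
```

Request:
jog_arm(targets="11 26 0 0 0 0 -1;11 26 0 0 0 0 -1;11 26 0 0 0 0 -1;0 0 -25 0 0 0 -1;0 0 -25 0 0 0 -1;0 0 -25 0 0 0 -1;0 0 0 0 0 0 -1")

```text
time: 3.05
eef_pos: [0.5705, 0.1888, 0.1617]
tcp_rot: [0.844, 0.536, 0.01, 0.008]
contact_force: [-1.4, -1.0, -1.4]
opening: -0.001
```

Run:
```python
from h import *
print(get_state()["eef_pos"],get_state()["tcp_rot"])
o=[]
for n in ("scene","top"):
    c=read_camera(n); T=np.array(c["world_from_camera"])
    img=c["pixels"]; cr=img[175:325,320:520] if n=="scene" else img[150:300,100:300]
    o.append(cv2.resize(cr,None,fx=2,fy=2,interpolation=cv2.INTER_CUBIC))
cv2.imwrite("pics/ap.png",np.hstack(o))
```

```text
[0.57053987 0.18878151 0.16165992] [0.84405836 0.53609341 0.01007985 0.00823047]
```

View pics/ap.png

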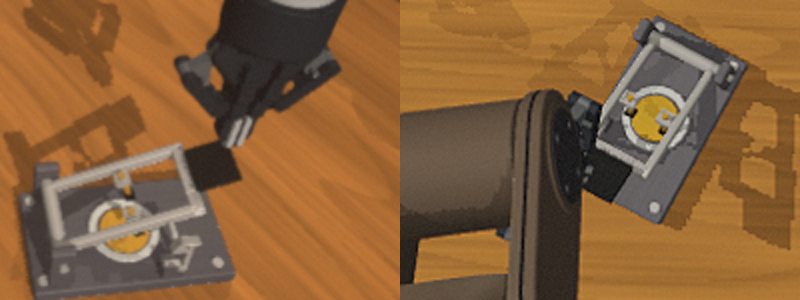

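The shut fingertips are above the black pad, with the TCP about 6 mm too far in +y. I'll correct that and come down.

Request:
jog_arm(targets="-3 -7 -15 0 0 0 -1;0 0 -15 0 0 0 -1;0 0 -5 0 0 0 -1;0 0 0 0 0 0 -1")

```text
time: 3.48
eef_pos: [0.5761, 0.1811, 0.1415]
tcp_rot: [0.844, 0.535, 0.021, 0.013]
contact_force: [-0.5, -0.9, -0.2]
opening: 0.005
```

Request:
jog_arm(targets="-8 0 0 0 0 0 -1;0 0 0 0 0 0 -1")

```text
time: 3.65
eef_pos: [0.5694, 0.1808, 0.1449]
tcp_rot: [0.845, 0.535, 0.023, 0.014]
contact_force: [0.4, -0.2, -0.3]
opening: -0.007
```

Run:
```python
from h import *
from scipy.spatial.transform import Rotation as R
s=get_state(); print(s)
z=R.from_quat(s["tcp_rot"]).as_matrix()[:,2]; print(z, np.degrees(np.cross(z,[0,0,-1])))
```

```text
{'time': 3.65, 'qpos': array([ 0.14078452,  0.17572293,  1.87509247, -0.00819648,  1.03705438,
        0.58707297]), 'dq': array([-0.00947487, -0.00301711, -0.04677144, -0.00332997, -0.01407944,
       -0.00028978]), 'joint_efforts': array([-2.05273787e-01, -3.44354045e+01, -2.75301611e+01, -2.56408600e-02,
       -1.44542204e-01,  6.70196023e-03]), 'eef_pos': array([0.56938172, 0.1808255 , 0.14489387]), 'tcp_rot': array([0.8446828 , 0.53458095, 0.02304182, 0.01425703]), 'contact_force': array([ 0.44525664, -0.2241889 , -0.2685003 ]), 'wrist_torque': array([ 0.04361357, -0.01137258,  0.01245236]), 'opening': -0.0067617472940118785}
[ 5.41691353e-02  5.50101278e-04 -9.98531623e-01] [-0.03151848  3.10366283  0.        ]
```

Request:
jog_arm(targets="0 0 -6 0 2 0 -1;0 0 -6 0 2 0 -1;0 0 -6 0 0 0 -1;0 0 -6 0 0 0 -1;0 0 0 0 0 0 -1")

```text
time: 4.07
eef_pos: [0.5719, 0.1817, 0.1275]
tcp_rot: [0.845, 0.535, -0.002, -0.002]
contact_force: [0.1, 0.1, -0.2]
opening: -0.0
```

Upright and still in free air. I'll press now, following the arc outward (down 55, out 14 along (-0.89, +0.45)).

Request:
jog_arm(targets="-3 0 -8 0 0 0 -1;-2 1 -8 0 0 0 -1;-2 1 -8 0 0 0 -1;-2 1 -8 0 0 0 -1;0 0 0 0 0 0 -1")

```text
time: 4.48
eef_pos: [0.5619, 0.1854, 0.0939]
tcp_rot: [0.845, 0.535, 0.0, -0.002]
contact_force: [-0.7, 0.1, 0.4]
opening: 0.002
```

```bash
cat > look.py <<'E'
from h import *
import sys
s=get_state();print(s["eef_pos"],s["contact_force"])
o=[]
for n in ("scene","top"):
    c=read_camera(n); img=c["pixels"]; cr=img[175:325,320:520] if n=="scene" else img[150:300,100:300]
    o.append(cv2.resize(cr,None,fx=2,fy=2,interpolation=cv2.INTER_CUBIC))
cv2.imwrite(sys.argv[1],np.hstack(o))
E
python3 look.py pics/p1.png
```

```text
[0.5619306  0.18543874 0.09393832] [-0.68279226  0.06186832  0.37936317]
```

View pics/p1.png

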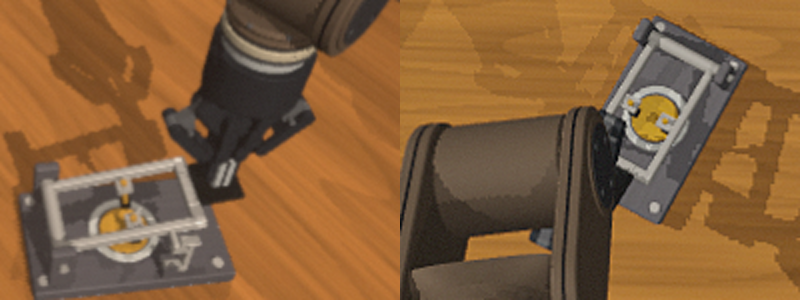

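The tip sits on the pad and the lever has come down partway, so I'll continue.

Request:
jog_arm(targets="-1 1 -8 0 0 0 -1;-1 1 -8 0 0 0 -1;-1 0 -8 0 0 0 -1;0 0 0 0 0 0 -1")

```text
time: 4.92
eef_pos: [0.5604, 0.1878, 0.0714]
tcp_rot: [0.845, 0.535, 0.001, -0.001]
contact_force: [-0.9, -0.5, 0.5]
opening: -0.001
```

Request:
jog_arm(targets="0 0 -4 0 0 0 -1;0 0 -4 0 0 0 -1;0 0 0 0 0 0 -1")

```text
time: 5.17
eef_pos: [0.5604, 0.1882, 0.0625]
tcp_rot: [0.845, 0.535, 0.002, -0.001]
contact_force: [-0.8, -0.6, 2.2]
opening: -0.002
```

Request:
jog_arm(targets="0 0 -3 0 0 0 -1;0 0 -3 0 0 0 -1;0 0 0 0 0 0 -1")

```text
time: 5.42
eef_pos: [0.5605, 0.1883, 0.0565]
tcp_rot: [0.845, 0.535, 0.001, -0.002]
contact_force: [-2.0, 0.3, 2.7]
opening: 0.004
```

```bash
python3 look.py pics/p2.png
```

```text
[0.56050108 0.18833648 0.05653214] [-1.98091053  0.32029854  2.66189878]
```

View pics/p2.png

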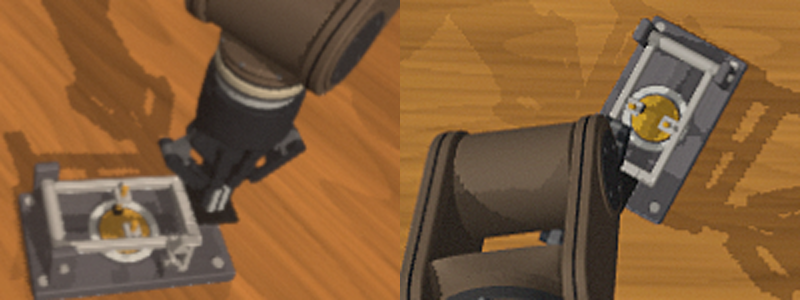

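The lever is almost level, but the force is only 2.7 N, so the end stop hasn't been felt yet. I'll go a little further until the force rises.

Request:
jog_arm(targets="0 0 -2 0 0 0 -1;0 0 -1 0 0 0 -1;0 0 0 0 0 0 -1")

```text
time: 5.77
eef_pos: [0.5606, 0.1884, 0.0568]
tcp_rot: [0.845, 0.535, 0.0, -0.002]
contact_force: [-1.4, -0.2, 2.4]
opening: -0.006
```

Request:
jog_arm(targets="0 0 -4 0 0 0 -1;0 0 0 0 0 0 -1")

```text
time: 5.93
eef_pos: [0.5617, 0.1885, 0.0572]
tcp_rot: [0.845, 0.536, 0.001, -0.001]
contact_force: [-2.7, 0.0, 3.0]
opening: 0.003
```

Request:
jog_arm(targets="0 0 -4 0 0 0 -1;0 0 0 0 0 0 -1")

```text
time: 6.1
eef_pos: [0.5632, 0.1888, 0.0572]
tcp_rot: [0.844, 0.536, 0.001, -0.001]
contact_force: [-2.2, -0.4, 3.3]
opening: 0.001
```

Request:
jog_arm(targets="-2 0 -8 0 0 0 -1;-1 0 -8 0 0 0 -1")

```text
time: 6.27
eef_pos: [0.5646, 0.1891, 0.0555]
tcp_rot: [0.844, 0.536, 0.002, 0.0]
contact_force: [-26.0, -5.2, 53.0]
opening: -0.001
```

```bash
python3 look.py pics/p3.png
```

```text
[0.56461357 0.18910549 0.05550537] [-25.95923445  -5.24613019  53.00331465]
```

View pics/p3.png

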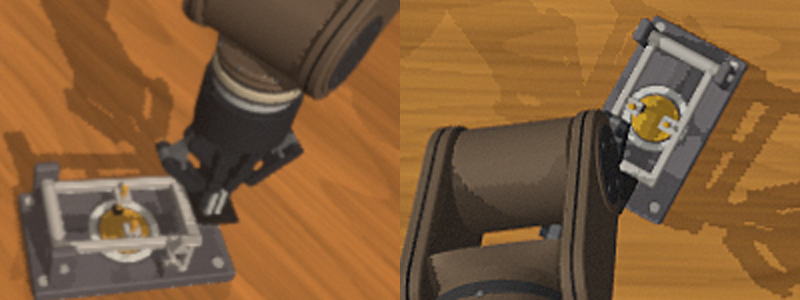

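The force rose to 53 N, so this is the end stop, well past the pawl. Backing straight up.

Request:
jog_arm(targets="0 0 5 0 0 0 -1;0 0 8 0 0 0 -1;0 0 12 0 0 0 -1;0 0 20 0 0 0 -1;0 0 25 0 0 0 -1;0 0 25 0 0 0 -1;0 0 30 0 0 0 -1;0 0 30 0 0 0 -1;0 0 0 0 0 0 -1")

```text
time: 7.12
eef_pos: [0.5634, 0.1877, 0.2165]
tcp_rot: [0.844, 0.536, 0.001, 0.001]
contact_force: [1.0, 0.4, 1.9]
opening: -0.002
```

```bash
python3 look.py pics/p4.png
python3 - <<'E'
from h import *
for n in ("scene","top"):
    c=read_camera(n); cv2.imwrite(f"pics/{n}F.png",c["pixels"])
    for r in mark_of("clamp_pad",c)[:3]: print(n,r["uv"],r["p"],atz(c,r["uv"],.063))
    for r in mark_of("blank_center",c)[:3]: print(n,"blank",r["uv"],r["p"],atz(c,r["uv"],.02))
E
```

```text
[0.56344881 0.18769328 0.21654143] [1.03266824 0.399393   1.85061979]
scene [424.3, 273.6] 0.72 [0.56253312 0.18642933 0.063     ]
scene blank [383.6, 288.3] 0.65 [0.62493776 0.15219201 0.02      ]
top [203.6, 242.2] 0.75 [0.56068015 0.18754298 0.063     ]
top blank [229.5, 210.9] 0.65 [0.62632185 0.14823888 0.02      ]
```

View pics/p4.png

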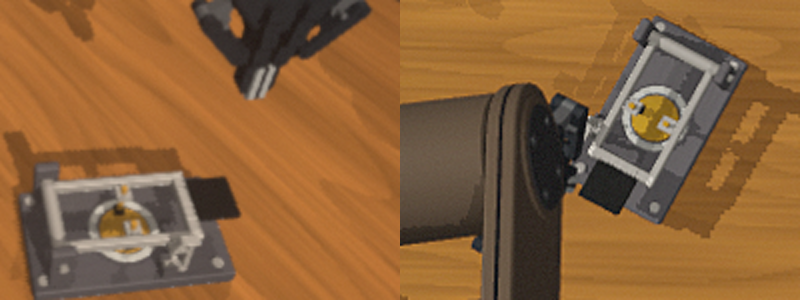

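View pics/sceneF.png

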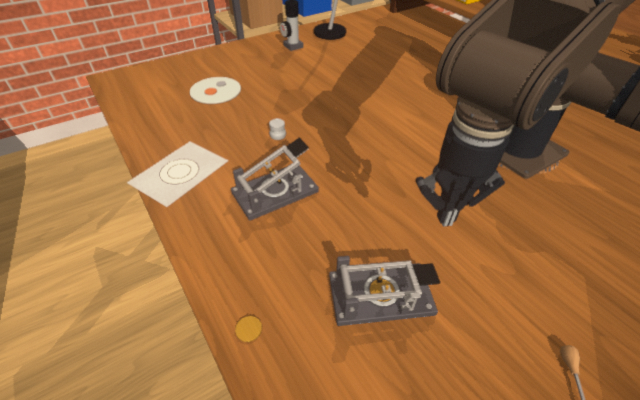

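The lever stays level by itself, with the pad at scene (426,273). Both cameras agree on its position at the latched height of 63 mm. The blank is in its recess at scene (383,289), the empty clamp is open at (275,175), and the gripper is clear of everything.

```bash
python3 -c "
from plant import *
print(sign_off())"
```

```text
the job is handed in; nothing more can be done
None
```

The clamp with the blank is latched, and I handed the job in at about 7.5 s. I pressed its hand pad down with the shut fingers until I felt the end stop, then lifted the hand clear.

**Last checks:**
- **Lever:** it stayed down after the hand left. Both cameras place the pad centre within about 2 mm of each other at the 63 mm latched height.
- **Blank:** it is still in its recess. The two cameras' readings of its centre differ by about 4 mm. The top camera's best guess also differs from its first, partly hidden one by about 15 mm. In the pictures the blank shows no visible movement in the recess.
- **Empty clamp:** still open, and nothing touched it.
- **Hand:** about 15 cm above the latched pad, touching nothing.

**Force at the end stop:** the last press peaked at about 59 N in total (53 N upward) at the wrist. That is below the 120 N wrist limit but above 40 N. It went through the fingertips, with no contact by the arm or gripper body visible in the pictures, so I don't expect the 40 N limit to apply. I couldn't confirm that, because sign-off reports no verdict.

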